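Close the pressure cooker with its ratchet wrench

ROBOT

A 7-joint arm with a two-finger parallel gripper is mounted at the origin on a cart in front of the work surface, level with it; the furniture and walls round the work are solid. World frame = base frame: x ahead of the robot, y to its left, z up, the work surface at z = 0. Lengths are in m, angles in rad, forces in N, time in s.
With the tool pointing down it reaches from about 0.35 to 0.9 m from the base axis. Payload 19.9 kg.
Tool frame: the origin (TCP) lies between the finger pads; the fingertips stand 19 mm ahead of it and the grasp point (between the pads) is the TCP; z points along the fingers, y is the line along which they close (so a half turn about z gives the same grasp; the last joint's range is limited). The gripper opens to 94 mm and grips with 3 to 60 N. Pads are 16 mm wide; open, the fingers measure 119 mm over their backs; the gripper's body (75 mm by 177 mm) begins 78 mm behind the grasp point.
Start: joints at [-1.361, 0.417, -0.01, 1.614, 0.005, 1.111, -0.053], TCP at [0.156, 0.605, 0.224] pointing down, gripper open.
Joint ranges: [-2.81, 2.81], [-0.39, 2.02], [-1.27, 1.25], [0.06, 2.57], [-1.19, 4.33], [0.19, 2], [-2.82, 2.82]. Speed limits (rad/s): [1.89, 1.89, 2.39, 2.39, 3.01, 3.01, 3.01].

INTERFACE

Orientations are given as a 3x3 rotation matrix whose columns are the frame's x, y, z axes.
In Python, from rig import robot gives the robot as it stands. Calls block until the motion is done:
- robot.move_ptp(position, orientation): joint-space move of the TCP to a pose.
- robot.move_linear(position, velocity=0.15, frame=None, threshold=None): straight line of the TCP; frame=None keeps the orientation; velocity is the mean speed in m/s. With threshold (N) it stops when the force on the tool has changed by that much, and returns True; else False.
- robot.goto_joints(angles): joint-space move.
- robot.gripper_to(opening): finger opening in m; the grip force is fixed at half the most; returns when the fingers have stopped.
- robot.pause(seconds).
- robot.ik(position, orientation): joint angles nearest the present ones, or None.
- robot.get_state(): the state.
- robot.grab_frame(name): name is "side" or "top"; returns the picture (384x512x3 uint8, red, green, blue); there is no depth.
- robot.camera_info(name): a dict with "fx", "fy", "cx", "cy" (pixels), "dist" ([k1, k2, p1, p2, k3] as OpenCV has them; the pictures are not rectified), "rvec" (rotation vector, rad) and "tvec" (3), from world to camera coordinates, as OpenCV has them. Camera axes: x right, y down, z forward; pixel columns grow to the right and rows downward; lengths in m; the calibration is good to about 2 mm. A picture is of the moment at which its call begins. camera_info takes no time and is no camera call.
A pose or a line that the arm cannot do raises robot.PlanningError and nothing moves.
- robot.sign_off(): hands the job in; it is judged then, once.
The state is a dict: "time": time; "qpos": joint angles; "joint_vel": joint speeds; "effort": joint torques, N m; "ee_pos": TCP position; "tool_rot": TCP orientation; "force": force on the tool from outside, world axes, zero at the start; "moment": the same for the moment, N m; "opening": finger opening in m; "grasp_force": force on a finger pad.
Only numpy, scipy, OpenCV 4.12 (cv2) and the standard library are available. Lean on these libraries where they do the work, as an engineer would, in place of code of your own. Each camera call takes 0.05 s, during which the arm holds its last target. There are 200 camera calls.

TASK

The pressure cooker's lid is on, but the closing screw above it is still loose and the ratchet wrench on the screw is set for undoing. Flip the wrench's small pawl lever gently across to tightening, then swing the handle to and fro to wind the screw down clockwise until its pad clamps the lid and the handle takes about twice the push it took while the screw ran loose; do not force it further. Leave the mugs, the bowl and the bananas where they stand, and let go at the end.

Things in the scene. Friction and masses are not known exactly. Their poses are not given: they have to be found in the camera images.
- pot: pressure cooker, a plain metal pot 200 mm across, 95 mm high, standing fast on the table; origin under its middle, z up. A 28 mm wide steel clamp bar spans it along its y axis, top 146 mm above the table, legs 245 mm apart over all; black side grips reach out to 134 mm along its x axis, 79 mm high
- lid: the cooker's loose metal lid, 207 mm across, lying on the pot's rim; origin at the middle of its underside, z up. Its central steel boss, 56 mm across, stands 21 mm above that
- closing_screw: closing screw: toothed wheel (61 mm across, 16 teeth) above the clamp bar, 43 mm pad below. Origin on its upright axis at mid wheel, 160 mm up. Clockwise from above winds it down, 24 mm a turn, stiffly (2 to 5 N at the handle's grip); the pad starts a few mm above the lid's boss. Once it bears, the push grows steadily and doubles within 0.5 to 1 rad; the screw stays where it is left
- pawl_lever (a joint): angle of the wrench's pawl lever, rad, about an upright pin 46 mm from the screw axis on the handle's side. -0.34 (stop): undoing. +0.34 (other stop): tightening, the handle turns the wheel only when swung clockwise seen from above and clicks back freely, up to 0.4 rad a tooth. Starts near -0.3, stays by friction: 3 to 5 N at its knob move it
- lever_knob: upright steel thumb knob on the pawl lever's end, 12 x 10 mm, 22 mm high, over the screw's axis; origin 8 mm below its top, the lever plate's top 11 mm below the origin. Looking from the screw outward along the handle it starts 15 mm right of the handle's line (undoing) and belongs 15 mm left of it (tightening). A light part: keep pushes well under 25 N
- wrench_grip (a point): middle of the ratchet wrench's black grip, 165 mm from the screw's axis, 160 mm above the table; x points outward along the handle, z up. The grip is a level bar 125 mm long, 22 mm wide, 17 mm high. The handle turns level about the screw's axis, either way; at the start it points to the robot's left, 40 to 140 degrees from the x axis
- white_mug: white mug standing in front, left of the cooker, 78 mm across and 102 mm high; origin under its middle; to be left alone
- work_mug: white mug of coffee standing in front, right of the cooker, 82 mm across and 100 mm high; origin under its middle; to be left alone
- sweet_bowl: low white bowl right of the cooker, 170 mm across and 50 mm high; origin under its middle; to be left alone
- bananas: bunch of bananas behind the cooker to the left, 97 x 196 x 58 mm; origin under its middle; to be left alone. (Left of the cooker stands a tall blue bag, fixed: from y = 0.27 m on, x 0.47 to 0.75 m, 0.4 m high.)

How it is judged:
By the outcome, as a careful person would: the job done as asked, in the order asked, and still so for the second after the job is handed in, with the robot touching nothing.
It also fails if it takes over 64 s, if anything falls off the work surface, if the arm or the gripper's body presses on something with over 40 N, if the wrist force passes 120 N, or if a joint passes its speed limit or range.

## Working session

There is one attempt and no reset: what is moved stays moved. The work goes in short steps, each a Python script; the robot and the scene stay as the last script left them, time stands still between calls to the robot, and variables do not carry over. Pictures are saved under pics/ and viewed, at most 10 in all, crops included, and the job is handed in when it is done.

```bash
ls; mkdir -p pics; python3 - <<'E'
from rig import robot
import cv2,numpy as np
for n in("top","side"):
    f=robot.grab_frame(n); cv2.imwrite(f"pics/{n}0.png",f[:,:,::-1]); 
    c=robot.camera_info(n); R=cv2.Rodrigues(np.array(c["rvec"]))[0]; print(n,c,-R.T@np.array(c["tvec"]).ravel(),R.round(2).tolist())
E
```

```text
pics
top {'fx': 382.8071118576985, 'fy': 382.8071118576985, 'cx': 255.06541813801854, 'cy': 187.9757095394682, 'dist': array([0.02564089, 0.        , 0.        , 0.        , 0.        ]), 'rvec': array([ 2.10959957, -2.13965666,  0.22352231]), 'tvec': array([-0.04550449,  0.59500139,  1.17045416])} [ 0.35524068 -0.03525928  1.26436589] [[-0.02, -1.0, 0.01], [-0.98, 0.01, -0.19], [0.19, -0.02, -0.98]]
side {'fx': 428.8315080235917, 'fy': 428.8315080235917, 'cx': 250.20708127425732, 'cy': 202.01044314675565, 'dist': array([-0.08311057,  0.        ,  0.        ,  0.        ,  0.        ]), 'rvec': array([ 2.11961583,  0.04190825, -0.04335825]), 'tvec': array([-0.58666667,  0.08296875,  1.49842598])} [ 0.6567738  -1.20509112  0.84424262] [[1.0, 0.05, -0.01], [0.01, -0.52, -0.85], [-0.05, 0.85, -0.52]]
```

View pics/top0.png

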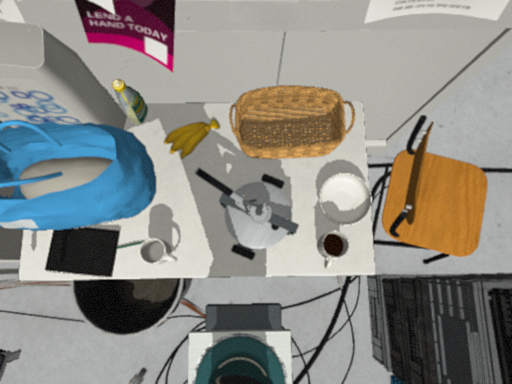

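View pics/side0.png

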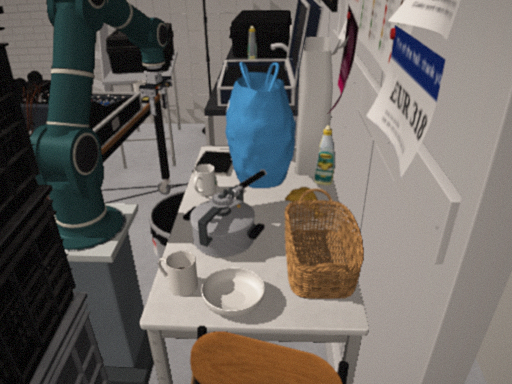

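```bash
cat > h.py <<'E'
import cv2,numpy as np
from rig import robot
def ray(n,uv):
    c=robot.camera_info(n); K=np.array([[c["fx"],0,c["cx"]],[0,c["fy"],c["cy"]],[0,0,1]])
    R=cv2.Rodrigues(np.array(c["rvec"]))[0]; t=np.array(c["tvec"]).ravel()
    p=cv2.undistortPoints(np.array([[uv]],float),K,np.array(c["dist"]))[0,0]
    d=R.T@np.array([p[0],p[1],1]); return -R.T@t,d
def onz(n,uv,z):
    o,d=ray(n,uv); return o+d*(z-o[2])/d[2]
def proj(n,P):
    c=robot.camera_info(n); K=np.array([[c["fx"],0,c["cx"]],[0,c["fy"],c["cy"]],[0,0,1]])
    return cv2.projectPoints(np.array(P,float).reshape(-1,3),np.array(c["rvec"]),np.array(c["tvec"]),K,np.array(c["dist"]))[0][:,0]
E
python3 - <<'E'
import cv2,numpy as np
a=cv2.imread("pics/top0.png")[160:265,185:305]; b=cv2.imread("pics/side0.png")[160:260,180:280]
cv2.imwrite("pics/c0.png",cv2.resize(a,None,fx=5,fy=5,interpolation=cv2.INTER_CUBIC))
cv2.imwrite("pics/c1.png",cv2.resize(b,None,fx=5,fy=5,interpolation=cv2.INTER_CUBIC))
E
```

```text
(no output)
```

View pics/c0.png

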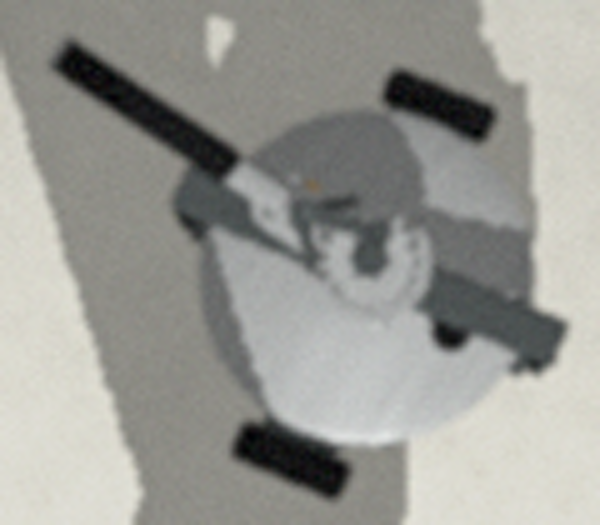

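View pics/c1.png

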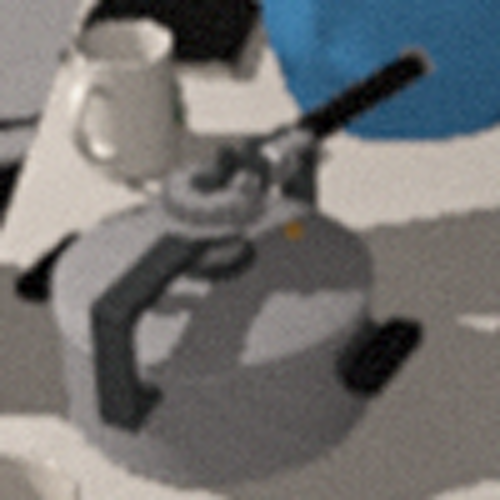

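```bash
python3 - <<'E'
from h import *
f=cv2.imread("pics/top0.png"); m=(f.max(2)<50).astype(np.uint8); m[:160]=0;m[265:]=0;m[:,:185]=0;m[:,305:]=0
for c in cv2.findContours(m,0,1)[0]:
    if cv2.contourArea(c)<30: continue
    (u,v),s,a=cv2.minAreaRect(c); b=cv2.boxPoints(((u,v),s,a)); 
    w=np.array([onz("top",p,.168)[:2] for p in b]); 
    e=[np.linalg.norm(w[1]-w[0]),np.linalg.norm(w[2]-w[1])]; 
    d=(w[1]-w[0]) if e[0]>e[1] else w[2]-w[1]; print("rect",(u,v),s,onz("top",(u,v),.168).round(4),np.round(e,4),np.degrees(np.arctan2(d[1],d[0])), "at .079",onz("top",(u,v),.079).round(4))
print("wheel",onz("top",(185+375/5,160+262/5),.167))
print("knob",onz("top",(185+370/5,160+232/5),.19),onz("top",(185+370/5,160+262/5),.17))
E
```

```text
rect (243.08619689941406, 251.03448486328125) (22.097745895385742, 8.170595169067383) [ 0.3915 -0.0156  0.168 ] [0.0228 0.0625] -112.39035208041743 at .079 [ 0.3944 -0.014   0.079 ]
rect (272.2174377441406, 180.47189331054688) (20.778059005737305, 6.146389484405518) [ 0.5944 -0.1029  0.168 ] [0.0185 0.061 ] -113.69755551468131 at .079 [ 0.6138 -0.1084  0.079 ]
rect (213.76602172851562, 181.83804321289062) (39.907936096191406, 6.0715718269348145) [0.5925 0.0683 0.168 ] [0.018  0.1186] -125.77322981199025 at .079 [0.6118 0.0767 0.079 ]
wheel [ 0.50078754 -0.06538047  0.167     ]
knob [ 0.51489277 -0.06222081  0.19      ] [ 0.50042902 -0.06241933  0.17      ]
```

```bash
python3 - <<'E'
from h import *
C=np.array([.501,-.064]); h=np.array([np.cos(.96),np.sin(.96)]); r=np.array([h[1],-h[0]])
off={"top":(185,160),"side":(180,160)}
out=[]
for n,s in(("top",6),("side",6)):
    o=off[n]; im=cv2.imread(f"pics/{n}0.png")[o[1]+30:o[1]+80 if n=="top" else o[1]+60, o[0]+40:o[0]+100] if n=="top" else cv2.imread("pics/side0.png")[175:225,200:260]
    o=(225,190) if n=="top" else (200,175)
    im=cv2.resize(im,None,fx=10,fy=10,interpolation=cv2.INTER_CUBIC)
    im=cv2.resize(im,(390,int(390*im.shape[0]/im.shape[1]))); k=6.5
    for zs,col,p in(((.16,),(0,0,255),C),((.175,.185,.195,.205),(0,255,0),C+.015*r-.0*h),((.175,),(255,0,0),C+.046*h)):
        for z in zs:
            u=proj(n,[*p,z])[0]; print(n,z,u.round(1)); cv2.circle(im,tuple(int(x) for x in (u-o+.5)*k),3,col,1)
    th=np.linspace(0,6.28,40); 
    for u in proj(n,np.c_[C[0]+.0305*np.cos(th),C[1]+.0305*np.sin(th),0*th+.166]): cv2.circle(im,tuple(int(x) for x in (u-o+.5)*k),1,(0,255,255),-1)
    out.append(im)
cv2.imwrite("pics/ov.png",np.hstack(out)); print(out[0].shape)
E
```

```text
top 0.16 [259.5 212.7]
top 0.175 [262.5 207.7]
top 0.185 [262.6 207.2]
top 0.195 [262.7 206.7]
top 0.205 [262.8 206.1]
top 0.175 [246.3 203. ]
side 0.16 [220.8 197.6]
side 0.175 [224.3 194.9]
side 0.185 [224.1 192.1]
side 0.195 [224.  189.3]
side 0.205 [223.8 186.4]
side 0.175 [230.1 187.5]
(325, 390, 3)
```

View pics/ov.png

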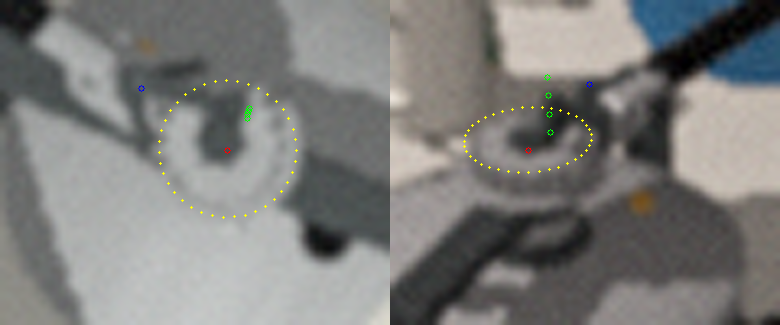

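```bash
python3 - <<'E'
from h import *
out=[]
for n,o,(w,h) in(("top",(235,190),(42,45)),("side",(205,175),(42,45))):
    a=np.mean([robot.grab_frame(n).astype(float) for _ in range(8)],0)[:,:,::-1]; np.save(f"pics/{n}.npy",a)
    im=a[o[1]:o[1]+h,o[0]:o[0]+w]; im=np.clip((im-20)*1.5,0,255).astype(np.uint8)
    im=cv2.resize(im,None,fx=9,fy=9,interpolation=cv2.INTER_LANCZOS4)
    for i in range(0,w,5): cv2.putText(im,str(o[0]+i),(i*9,8),0,.3,(0,0,255),1)
    for i in range(0,h,5): cv2.putText(im,str(o[1]+i),(0,i*9+8),0,.3,(0,0,255),1)
    out.append(im)
cv2.imwrite("pics/z.png",np.hstack(out)); print(robot.get_state()["time"])
E
```

```text
0.9
```

View pics/z.png

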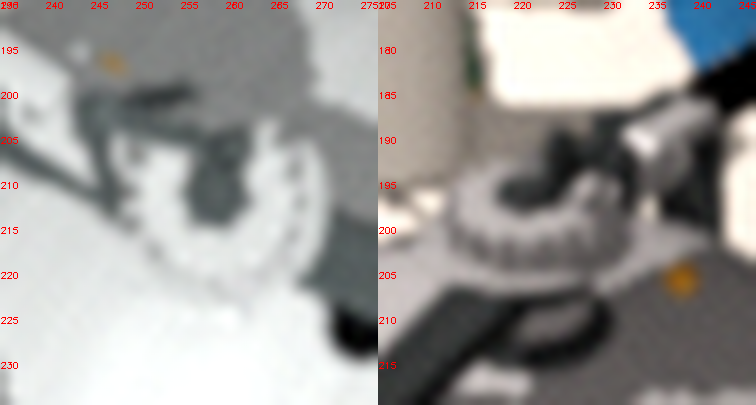

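```bash
python3 - <<'E'
from h import *
def tri(a,b):
    o1,d1=ray("top",a);o2,d2=ray("side",b); d1/=np.linalg.norm(d1);d2/=np.linalg.norm(d2)
    s=np.linalg.lstsq(np.c_[d1,-d2],o2-o1,rcond=None)[0]; p=o1+s[0]*d1;q=o2+s[1]*d2; return ((p+q)/2).round(4),np.linalg.norm(p-q).round(4)
print("hub",tri((258,210.5),(221.3,196)),"knobtop",tri((260.5,204.5),(225.5,189.5)),tri((260,205),(225.5,189.5)))
g={}
for n,thr in(("top",60),("side",60)):
    a=np.load(f"pics/{n}.npy"); m=(a.max(2)<thr).astype(np.uint8)
    x0,x1,y0,y1=(190,240,165,200) if n=="top" else (235,270,165,190)
    mm=np.zeros_like(m); mm[y0:y1,x0:x1]=m[y0:y1,x0:x1]
    c=max(cv2.findContours(mm,0,1)[0],key=cv2.contourArea)[:,0].astype(float)
    mu=c.mean(0); d=np.linalg.svd(c-mu)[2][0]; t=(c-mu)@d; e=[c[t<t.min()+2].mean(0),c[t>t.max()-2].mean(0)]; g[n]=sorted(e,key=lambda p:-p[1]); print(n,np.round(g[n],1))
for i in(0,1): print(tri(g["top"][i],g["side"][i]), onz("top",g["top"][i],.1645).round(4), onz("side",g["side"][i],.164).round(4))
for n in("top","side"):
  a=np.load(f"pics/{n}.npy").max(2).astype(int)
  print(a[196:216,240:272] if n=="top" else a[184:206,212:236])
E
```

```text
hub (array([ 0.5045, -0.0602,  0.1641]), np.float64(0.0045)) knobtop (array([ 0.5187, -0.0668,  0.1912]), np.float64(0.0028)) (array([ 0.518 , -0.0653,  0.1902]), np.float64(0.0017))
top [[229.6 192.9]
 [197.7 171.1]]
side [[241.2 185. ]
 [263.4 172.2]]
(array([0.5599, 0.0225, 0.1576]), np.float64(0.0022)) [0.5598 0.0224 0.1645] [0.5598 0.0105 0.164 ]
(array([0.6291, 0.1174, 0.1558]), np.float64(0.0016)) [0.6261 0.116  0.1645] [0.6302 0.1021 0.164 ]
[[123 110 111 124 124 108 111 114 111 107 108 108 108 108 108 106 108 106
  106 104 107 107 108 108 106 106 103 104 108 132 155 160]
 [149 132 113 110 110 109 112 117 117 110 108 109 108 108 107 106 106 107
  106 107 109 108 108 107 106 105 106 105 107 122 147 161]
 [165 156 135 109 107 109 109 113 112 108 105 106 107 105  98  96 103 107
  108 109 107 108 109 107 104 104 106 106 108 117 140 158]
 [169 164 139 112 103 101 102 104 105  99  91  90  88  84  78  79  91 100
  105 106 106 108 105 104 106 106 108 107 108 124 147 161]
 [172 160 135 105  92  88  92  93  90  81  71  66  62  61  61  68  82  97
  105 108 109 107 106 103 106 107 108 10
[... 3537 characters left out ...]
16 135 147 149 151 149 143 132 129 136 145 145 143 136 126 112  91
   82  79  83 106 133 132]
 [123 106 114 129 135 147 147 143 146 147 145 140 140 128 114 113 108  90
   82  80  89 113 129 127]
 [128 104 103 104 109 127 127 121 128 133 127 113 114 110  94  97 102  86
   83  77  83 108 128 132]
 [134 114 108  96  92 105 105  96 107 111 104  92  94  95  88  86  90  83
   77  78  88 114 132 135]
 [143 133 123 110  94  98  98  88  95  94  90  86  84  89  84  80  79  78
   78  82 105 125 133 132]
 [147 144 140 130 120 113 102  91  93  95  89  88  91  93  86  80  78  83
   91 105 124 133 126 114]
 [146 143 146 141 141 133 122 116 115 115 115 113 114 112 103  92  88 103
  115 124 125 114 100  84]]
```

```bash
cat >> h.py <<'E'
C=np.array([.503,-.0615]); PH=np.radians(54.5)
def rot(phi,s=1):   # tool down, y = s*tangential (ccw) at handle angle phi
    y=s*np.array([-np.sin(phi),np.cos(phi),0]); z=np.array([0,0,-1.]); return np.c_[np.cross(y,z),y,z]
def hp(phi,z,r=.165,t=0): # t = tangential offset, ccw +
    return np.array([C[0]+r*np.cos(phi)-t*np.sin(phi),C[1]+r*np.sin(phi)+t*np.cos(phi),z])
E
python3 - <<'E'
from h import *
s=robot.get_state(); print(s["tool_rot"].round(2) if hasattr(s["tool_rot"],"round") else s["tool_rot"], s["force"])
h=np.array([np.cos(PH),np.sin(PH),0]); r=np.array([h[1],-h[0],0])
K=np.r_[C,0]+.0136*r+.002*h; print("knob",K)
for sg in(1,-1):
    print("flip",sg,np.round(robot.ik(K+.025*r+[0,0,.196],rot(PH+np.pi/2,sg)) if robot.ik(K+.025*r+[0,0,.196],rot(PH+np.pi/2,sg)) is not None else np.nan,2))
    for d in(60,54,30,0,-30,-60,-80):
        q=robot.ik(hp(np.radians(d),.174),rot(np.radians(d),sg)); print(sg,d,None if q is None else np.round(q,2))
E
```

```text
[[-0.97  0.25  0.  ]
 [ 0.25  0.97 -0.  ]
 [-0.   -0.   -1.  ]] [-0.86350814 -0.05599889 -0.31533889]
knob [ 0.51523338 -0.06776933  0.        ]
flip 1 [-0.73  0.5   1.09  1.88 -0.51  1.07 -1.63]
1 60 [-0.35  0.41  0.21  1.76 -0.1   0.98  2.51]
1 54 [-0.35  0.44  0.23  1.72 -0.12  0.99  2.44]
1 30 [-0.36  0.53  0.39  1.62 -0.22  1.04  2.19]
1 0 [-0.39  0.63  0.64  1.55 -0.41  1.1   1.92]
1 -30 [-0.43  0.72  0.94  1.58 -0.61  1.16  1.68]
1 -60 [-0.38  0.65  0.96  1.7  -0.58  1.11  1.28]
1 -80 [-0.29  0.51  0.85  1.81 -0.44  1.03  0.9 ]
flip -1 [-0.6   0.41  0.88  1.87 -0.37  1.03  1.38]
-1 60 [-0.71  0.49  0.69  1.77 -0.36  1.01 -0.41]
-1 54 [-0.7   0.52  0.72  1.73 -0.39  1.03 -0.47]
-1 30 [-0.63  0.63  0.8   1.62 -0.49  1.1  -0.74]
-1 0 [-0.48  0.68  0.81  1.56 -0.52  1.13 -1.13]
-1 -30 [-0.5   0.79  1.08  1.59 -0.73  1.22 -1.37]
-1 -60 [-0.44  0.71  1.08  1.7  -0.68  1.16 -1.78]
-1 -80 [-0.43  0.63  1.08  1.81 -0.62  1.09 -2.09]
```

```bash
python3 - <<'E'
from h import *
S=lambda:robot.get_state()
robot.gripper_to(0.0)
robot.move_linear([.15,.40,.36],velocity=.3)
h=np.array([np.cos(PH),np.sin(PH),0]); r=np.array([h[1],-h[0],0])
K=np.r_[C,0]+.0136*r+.002*h; P=K+.026*r
# seed with elbow-straight posture: joint-1 rotation first
q=np.array(S()["qpos"]); print(q.round(2))
F=rot(PH+np.pi/2,1)
robot.move_ptp([.40,-.05,.36],F); print(np.round(S()["qpos"],2),S()["ee_pos"],S()["time"])
robot.move_linear(P+[0,0,.26],velocity=.25); print(np.round(S()["qpos"],2))
robot.pause(.3); print(S()["force"])
print(robot.move_linear(P+[0,0,.196],velocity=.06,threshold=6),S()["ee_pos"],S()["force"],S()["time"])
im=np.hstack([cv2.resize(robot.grab_frame(n)[v:v+75,u:u+80,::-1],None,fx=5,fy=5,interpolation=cv2.INTER_CUBIC) for n,u,v in(("top",220,170),("side",190,150))]); cv2.imwrite("pics/a1.png",im)
E
```

```text
[-1.3  -0.06  0.01  1.88  0.    1.32  0.03]
[ 0.66 -0.11 -0.56  1.91 -0.06  1.33 -2.07] [ 0.40008615 -0.04958981  0.36002293] 6.025
[ 0.58  0.28 -0.58  1.76  0.17  1.15 -2.24]
[-0.01657597  0.30918382  0.36378396]
False [ 0.53658783 -0.08290456  0.19634407] [ 0.46362695  0.2903709  -0.25327033] 8.3833
```

View pics/a1.png

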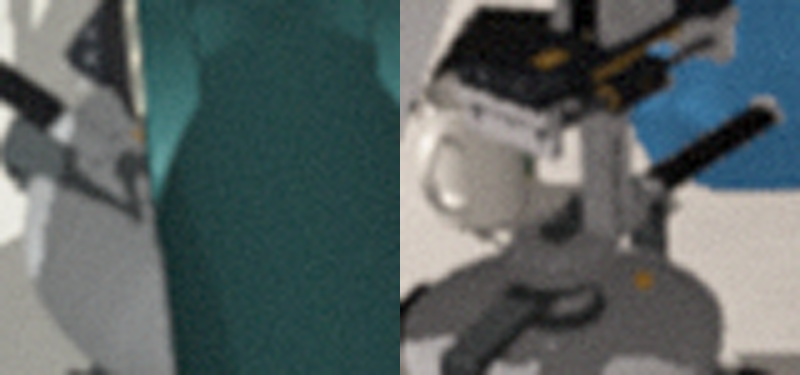

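```bash
python3 - <<'E'
from h import *
S=lambda:robot.get_state()
r=np.array([np.sin(PH),-np.cos(PH),0]); p0=np.array(S()["ee_pos"])
for d in(.006,.010,.014,.018,.022,.028,.034,.038,.042,.046,.050):
    st=robot.move_linear(p0-d*r,velocity=.03,threshold=9); s=S(); f=np.array(s["force"]); e=np.array(s["ee_pos"])
    print(d,st,"trav",round(-(e-p0)@r,4),"push",round(f@r,2),"rad",round(f@[r[1]*-1,r[0],0],2),"z",round(f[2],2),round(s["time"],2))
    if st: break
E
```

```text
0.006 False trav 0.0062 push -0.61 rad -0.28 z -0.02 8.82
0.01 False trav 0.0101 push -0.46 rad 0.1 z -0.81 9.11
0.014 False trav 0.0141 push 0.42 rad -0.66 z -0.54 9.39
0.018 False trav 0.0182 push 1.46 rad -0.35 z -0.68 9.68
0.022 False trav 0.0223 push 0.64 rad 0.39 z -0.42 9.96
0.028 False trav 0.0283 push 0.6 rad -0.08 z 0.52 10.31
0.034 False trav 0.0343 push 0.89 rad 0.67 z -0.01 10.66
0.038 False trav 0.0382 push 2.68 rad 1.47 z 0.43 10.94
0.042 True trav 0.0407 push 7.19 rad -1.76 z -2.54 11.16
```

```bash
python3 - <<'E'
from h import *
S=lambda:robot.get_state()
r=np.array([np.sin(PH),-np.cos(PH),0]); p=np.array(S()["ee_pos"])
robot.move_linear(p+.012*r,velocity=.08); robot.move_linear(p+.012*r+[0,0,.06],velocity=.15)
robot.move_ptp(hp(PH,.25),rot(PH,-1)); robot.gripper_to(.042)
print(np.round(S()["qpos"],2),S()["ee_pos"],S()["time"])
for d in(50,0,-40,-70):
    q=robot.ik(hp(np.radians(d),.174),rot(np.radians(d),-1)); print(d,None if q is None else np.round(q,2))
im=np.hstack([cv2.resize(robot.grab_frame(n)[v:v+75,u:u+80,::-1],None,fx=5,fy=5,interpolation=cv2.INTER_CUBIC) for n,u,v in(("top",210,165),("side",200,150))]); cv2.imwrite("pics/a2.png",im)
E
```

```text
[ 0.46  0.49 -0.87  1.62  0.39  1.22 -1.1 ] [0.59883349 0.07284697 0.2500003 ] 13.925
50 [ 0.43  0.57 -0.8   1.67  0.45  1.09 -1.21]
0 [ 0.44  0.61 -0.58  1.52  0.36  1.12 -1.78]
-40 [ 0.52  0.55 -0.43  1.58  0.25  1.07 -2.25]
-70 [ 0.59  0.45 -0.35  1.72  0.18  1.01 -2.62]
```

View pics/a2.png

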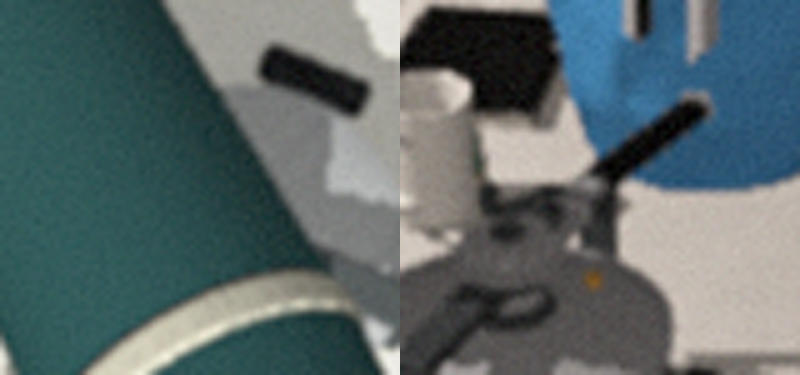

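```bash
python3 - <<'E'
from h import *
a=robot.grab_frame("side")
def ends(a):
    m=np.zeros(a.shape[:2],np.uint8); m[165:192,232:268]=(a.max(2)<60)[165:192,232:268]
    c=max(cv2.findContours(m,0,1)[0],key=cv2.contourArea)[:,0].astype(float); mu=c.mean(0); d=np.linalg.svd(c-mu)[2][0]; t=(c-mu)@d
    return c[t<t.min()+2].mean(0),c[t>t.max()-2].mean(0)
for x in(np.load("pics/side.npy"),a):
    for e in ends(x):
        p=onz("side",e,.157); d=p[:2]-C; print(e.round(1),p.round(4),np.degrees(np.arctan2(d[1],d[0])).round(1),np.linalg.norm(d).round(3))
E
```

```text
[263.4 172.2] [0.6299 0.1155 0.157 ] 54.4 0.218
[241.2 185. ] [0.5588 0.0231 0.157 ] 56.6 0.101
[259.  171.2] [0.6144 0.123  0.157 ] 58.9 0.216
[239.  190.8] [ 0.5543 -0.0149  0.157 ] 42.3 0.069
```

```bash
cat >> h.py <<'E'
S=robot.get_state
def rep(phi,tag=""):
    s=S(); f=np.array(s["force"]); e=np.array(s["ee_pos"])-[*C,0]
    print(tag,round(np.degrees(phi),1),"ang",round(np.degrees(np.arctan2(e[1],e[0])),1),"push(ccw+)",round(f@[-np.sin(phi),np.cos(phi),0],2),"rad",round(f@[np.cos(phi),np.sin(phi),0],2),"z",round(f[2],2),round(s["time"],2))
def swing(phi,z=.174,v=.08,th=None,tag=""):
    st=robot.move_linear(hp(phi,z),velocity=v,frame=rot(phi,-1),threshold=th); rep(phi,tag+str(st)); return st
E
python3 - <<'E'
from h import *
p=np.radians(59.); robot.gripper_to(.055)
robot.move_linear(hp(p,.235),velocity=.15,frame=rot(p,-1))
print(robot.move_linear(hp(p,.174),velocity=.08,threshold=8)); rep(p)
for d in(55,51,47,43,39,35):
    if swing(np.radians(d),th=15): break
E
```

```text
False
 59.0 ang 59.0 push(ccw+) -0.94 rad -0.49 z 0.33 15.71
False 55.0 ang 54.9 push(ccw+) 0.62 rad 0.2 z -0.65 16.0
False 51.0 ang 51.1 push(ccw+) -0.67 rad 0.47 z -0.05 16.29
False 47.0 ang 47.3 push(ccw+) 2.29 rad 1.64 z -0.27 16.58
False 43.0 ang 43.2 push(ccw+) 2.38 rad 0.08 z 0.3 16.88
False 39.0 ang 39.2 push(ccw+) 3.13 rad -0.0 z -0.84 17.17
False 35.0 ang 35.2 push(ccw+) 2.08 rad -0.54 z -0.62 17.46
```

```bash
cat >> h.py <<'E'
def meas(phi,n=4):
    L=[]
    for _ in range(n): robot.pause(.03); L.append(np.array(S()["force"])@[-np.sin(phi),np.cos(phi),0])
    return np.mean(L),np.std(L)
E
python3 - <<'E'
from h import *
for d in range(30,-66,-5):
    p=np.radians(d); st=robot.move_linear(hp(p,.174),velocity=.08,frame=rot(p,-1),threshold=10)
    m,s=meas(p); e=np.array(S()["ee_pos"])-[*C,0]; print(d,st,"ang %.1f F %.2f +- %.2f t %.1f"%(np.degrees(np.arctan2(e[1],e[0])),m,s,S()["time"]))
    if st or m>6.5: break
E
```

```text
30 False ang 30.2 F 1.95 +- 0.21 t 17.9
25 False ang 25.2 F 2.14 +- 0.61 t 18.4
20 False ang 20.2 F 2.57 +- 0.53 t 18.9
15 False ang 15.2 F 2.36 +- 0.29 t 19.3
10 False ang 10.2 F 2.44 +- 0.36 t 19.8
5 False ang 5.2 F 2.79 +- 0.27 t 20.3
0 False ang 0.2 F 2.97 +- 0.89 t 20.7
-5 False ang -4.8 F 3.90 +- 0.57 t 21.2
-10 False ang -9.8 F 3.67 +- 0.67 t 21.7
-15 False ang -14.8 F 3.60 +- 0.63 t 22.1
-20 False ang -19.8 F 4.68 +- 0.37 t 22.6
-25 False ang -24.7 F 5.11 +- 0.13 t 23.1
-30 False ang -29.7 F 5.37 +- 0.15 t 23.5
-35 False ang -34.6 F 5.69 +- 0.56 t 24.0
-40 False ang -39.6 F 5.84 +- 0.62 t 24.5
-45 False ang -44.6 F 5.99 +- 0.35 t 24.9
-50 False ang -49.6 F 6.48 +- 0.09 t 25.4
-55 False ang -54.6 F 6.89 +- 0.75 t 25.9
```

```bash
python3 - <<'E'
from h import *
p=np.radians(-55); 
print("held",meas(p,6))
robot.move_linear(hp(p,.174,t=.006),velocity=.08,frame=rot(p,-1)); print("free",meas(p,8),S()["time"])
for T in (3,4.5,6):
    st=robot.move_linear(hp(p,.174,t=.001),velocity=.02,threshold=T); e=np.array(S()["ee_pos"])-[*C,0]; print(T,st,"ang %.2f"%np.degrees(np.arctan2(e[1],e[0])),meas(p,4),S()["time"])
    robot.move_linear(hp(p,.174,t=.006),velocity=.08)
E
```

```text
held (np.float64(7.183899232686547), np.float64(0.2408402339869443))
free (np.float64(4.430421487987918), np.float64(0.5027604332190674)) 26.575
3 True ang -53.39 (np.float64(5.658521965394708), np.float64(0.0965241408170466)) 26.925
4.5 True ang -54.11 (np.float64(6.482947157340035), np.float64(0.5667526384898243)) 27.5833
6 False ang -54.52 (np.float64(7.094725129128318), np.float64(0.7023150871295573)) 28.3667
```

```bash
python3 - <<'E'
from h import *
p=np.radians(-55)
for t in(.006,.009,.012,.015,.018):
    robot.move_linear(hp(p,.174,t=t),velocity=.08); m=meas(p,5); e=np.array(S()["ee_pos"])-[*C,0]; f=np.array(S()["force"]); print(t,"ang %.2f"%np.degrees(np.arctan2(e[1],e[0])),np.round(m,2),f.round(1),np.round(S()["moment"],2),round(S()["time"],2))
E
```

```text
0.006 ang -52.85 [5.18 0.34] [ 4.7  2.5 -2.1] [ 0.64 -0.94 -0.02] 29.03
0.009 ang -51.88 [2.85 0.42] [ 1.6  2.  -1.6] [ 0.77 -0.34  0.02] 29.45
0.012 ang -50.86 [2.32 0.57] [ 1.   2.2 -1. ] [ 0.51 -0.2   0.09] 29.87
0.015 ang -49.83 [0.67 0.37] [-0.1  0.9  0.1] [ 0.29 -0.09 -0.01] 30.28
0.018 ang -48.81 [0.27 0.31] [ 0.6 -0.4 -0.4] [ 0.09  0.07 -0.01] 30.7
```

```bash
python3 - <<'E'
from h import *
p=np.radians(-55)
def go(t,v,T):
    st=robot.move_linear(hp(p,.174,t=t),velocity=v,threshold=T); s=S(); e=np.array(s["ee_pos"])-[*C,0]; f=np.array(s["force"])@[-np.sin(p),np.cos(p),0]
    print(t,T,st,"ang %.2f F0 %.2f"%(np.degrees(np.arctan2(e[1],e[0])),f),np.round(meas(p,5),2),round(S()["time"],2),flush=True)
go(.010,.08,20); go(.004,.08,20); go(.001,.08,20); go(-.001,.08,20)
E
```

```text
0.01 20 False ang -51.58 F0 2.97 [2.49 0.3 ] 31.12
0.004 20 False ang -53.48 F0 5.06 [5.56 0.25] 31.53
0.001 20 False ang -54.37 F0 6.56 [6.59 0.57] 31.95
-0.001 20 False ang -55.00 F0 8.50 [7.33 0.19] 32.37
```

```bash
cat >> h.py <<'E'
def flip(phi,side):  # push knob from side (+1 = left/ccw) across to the other
    l=np.array([-np.sin(phi),np.cos(phi),0]); A=np.r_[C,0]+side*.041*l+.002*np.array([np.cos(phi),np.sin(phi),0])
    robot.move_ptp(A+[0,0,.222],rot(phi+np.pi/2,-1 if side>0 else FS)); robot.move_linear(A+[0,0,.196],velocity=.1,threshold=6)
    robot.move_linear(A-side*.010*l+[0,0,.196],velocity=.1,threshold=6)
    st=robot.move_linear(A-side*.050*l+[0,0,.196],velocity=.04,threshold=9); s=S(); e=np.array(s["ee_pos"])
    print("flip stop",st,"lateral",round((e-[*C,0])@l,4),np.round(s["force"],1),s["time"],flush=True)
    robot.move_linear(e+side*.008*l,velocity=.1); robot.move_linear(e+side*.008*l+[0,0,.05],velocity=.25)
FS=-1
E
python3 - <<'E'
from h import *
p=np.radians(-55)
robot.move_linear(hp(p,.174,t=.016),velocity=.15); robot.move_linear(hp(p,.235,t=.016),velocity=.25)
robot.gripper_to(0); print(S()["time"])
flip(np.radians(-56),+1); print(np.round(S()["qpos"],2),S()["time"])
a=robot.grab_frame("side"); cv2.imwrite("pics/b1.png",cv2.resize(a[150:230,190:290,::-1],None,fx=5,fy=5,interpolation=cv2.INTER_CUBIC))
E
```

```text
33.9583
flip stop True lateral 0.0007 [ 3.1  2.8 -1.2] 36.525
[ 0.69  0.27 -0.74  1.84  0.2   1.11 -1.1 ] 37.125
```

View pics/b1.png

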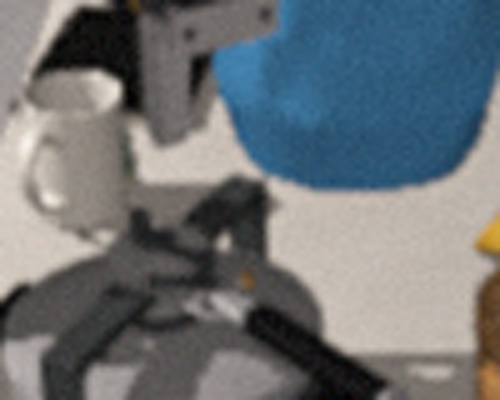

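```bash
python3 - <<'E'
from h import *
for uv in((267.5,227.5),(242,212)):
    d=onz("side",uv,.162)[:2]-C; print(np.degrees(np.arctan2(d[1],d[0])),np.linalg.norm(d))
p=np.radians(-57); robot.gripper_to(.055)
robot.move_ptp(hp(p,.235),rot(p,-1)); 
st=robot.move_linear(hp(p,.174),velocity=.12,threshold=8); rep(p,str(st))
if not st:
    eng=None
    for d in range(-51,40,6):
        q=np.radians(d); st=robot.move_linear(hp(q,.174),velocity=.12,frame=rot(q,-1),threshold=14); m=meas(q,3)
        print(d,st,np.round(m,2),round(S()["time"],2),flush=True)
        if eng is None and m[0]<-2.2: eng=d
        if eng is not None and d>=eng+46 or st: break
E
```

```text
-48.46015573284168 0.21945660198746064
-51.241165539028835 0.11118009358264759
False -57.0 ang -56.9 push(ccw+) -0.95 rad -1.43 z 3.1 40.04
-51 False [0.24 0.31] 40.43
-45 False [0.57 0.32] 40.83
-39 False [-0.08  0.3 ] 41.22
-33 False [0.43 0.52] 41.61
-27 False [-0.36  0.19] 42.0
-21 False [-0.97  0.04] 42.39
-15 False [-0.29  0.15] 42.78
-9 False [-0.27  0.52] 43.17
-3 False [-0.35  0.34] 43.57
3 False [-1.27  0.19] 43.96
9 False [-1.31  0.37] 44.35
15 False [-1.78  0.28] 44.74
21 False [-1.59  0.37] 45.13
27 False [-2.41  0.43] 45.52
33 False [-2.78  0.23] 45.92
39 False [-2.7   0.14] 46.31
```

```bash
python3 - <<'E'
from h import *
q=np.radians(39); p=np.radians(32.5); R=rot(p,-1)
robot.move_linear(hp(q,.174,t=-.006),velocity=.2)
a=robot.grab_frame("side"); cv2.imwrite("pics/b2.png",cv2.resize(a[150:230,190:290,::-1],None,fx=5,fy=5,interpolation=cv2.INTER_CUBIC))
robot.move_linear(hp(q,.222,t=-.006),velocity=.25)
robot.move_linear(hp(p,.222,r=.002),velocity=.3,frame=R); print(S()["time"],S()["opening"])
st=robot.move_linear(hp(p,.196,r=.002),velocity=.12,threshold=6); print(st,S()["force"])
if not st:
    st=robot.move_linear(hp(p,.196,r=.002,t=.045),velocity=.045,threshold=9); s=S(); e=np.array(s["ee_pos"])-[*C,0]; print(st,"lat",e@[-np.sin(p),np.cos(p),0],s["force"],s["time"])
E
```

```text
47.6417 0.055101786481326256
False [ 0.03616033 -0.41816084  0.46222147]
True lat 0.03723065837189342 [ 2.58938441 -5.43040895 -1.82978158] 48.8
```

View pics/b2.png

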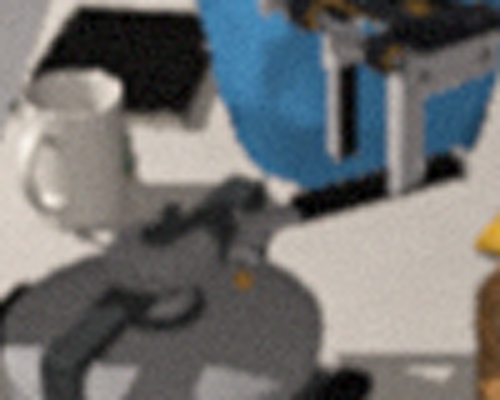

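```bash
python3 - <<'E'
from h import *
p=np.radians(32.5)
e=np.array(S()["ee_pos"]); l=np.array([-np.sin(p),np.cos(p),0])
robot.move_linear(e-.008*l,velocity=.15); robot.move_linear(e-.008*l+[0,0,.04],velocity=.25)
a=robot.grab_frame("side"); cv2.imwrite("pics/b3.png",a[:,:,::-1])
c=cv2.imread("pics/b2.png")
v,u=np.nonzero(a.max(2)<60); W=np.array([onz("side",(x,y),.16)[:2]-C for x,y in zip(u,v)]); th=np.degrees(np.arctan2(W[:,1],W[:,0])); r=np.linalg.norm(W,axis=1)
k=(r>.12)&(r<.22)&(th>10)&(th<65); print(k.sum(),np.percentile(th[k],[10,25,50,75,90]).round(1))
for lo in(.12,.15,.18,.2): j=k&(r>lo)&(r<lo+.03); print(lo,j.sum(),np.median(th[j]).round(1) if j.any() else None)
d=onz("side",(283,182.5),.16)[:2]-C; print("b2 end",np.degrees(np.arctan2(d[1],d[0])),np.linalg.norm(d),S()["time"])
E
```

```text
Traceback (most recent call last):
  File "h.py", line 9, in onz
    o,d=ray(n,uv); return o+d*(z-o[2])/d[2]
        ~~~^^^^^^
  File "h.py", line 4, in ray
    c=robot.camera_info(n); K=np.array([[c["fx"],0,c["cx"]],[0,c["fy"],c["cy"]],[0,0,1]])
ValueError: time passes only in moves, steps and waits
```

```bash
python3 - <<'E'
from h import *
a=cv2.imread("pics/b3.png")
u0,v0=235,160; v,u=np.nonzero(a[160:205,235:300].max(2)<60); v+=v0;u+=u0
c=robot.camera_info("side"); K=np.array([[c["fx"],0,c["cx"]],[0,c["fy"],c["cy"]],[0,0,1]]); R=cv2.Rodrigues(np.array(c["rvec"]))[0]; o=-R.T@np.array(c["tvec"]).ravel()
P=cv2.undistortPoints(np.c_[u,v].astype(float)[:,None],K,np.array(c["dist"]))[:,0]; D=np.c_[P,np.ones(len(P))]@R; W=(o+D*((.16-o[2])/D[:,2])[:,None])[:,:2]-C
th=np.degrees(np.arctan2(W[:,1],W[:,0])); r=np.linalg.norm(W,axis=1); k=(th>5)&(th<75)
for lo in(.10,.12,.14,.16,.18,.2): j=k&(r>lo)&(r<lo+.02); print(lo,j.sum(),np.percentile(th[j],[10,50,90]).round(1) if j.any() else None)
d=onz("side",(283,182.5),.16)[:2]-C; print("b2 end",np.degrees(np.arctan2(d[1],d[0])),np.linalg.norm(d),S()["time"])
E
```

```text
0.1 27 [24.5 30.6 35.9]
0.12 29 [26.3 31.7 36.7]
0.14 25 [28.1 31.7 36.6]
0.16 26 [28.6 32.7 36.2]
0.18 27 [29.1 32.4 36.1]
0.2 17 [29.9 33.3 36. ]
b2 end 27.171053939281883 0.21715174088611824 49.4083
```

```bash
python3 - <<'E'
from h import *
p=np.radians(30)
robot.move_linear(hp(p,.225),velocity=.3,frame=rot(p,-1))
st=robot.move_linear(hp(p,.174),velocity=.15,threshold=7); rep(p,str(st))
d=30
while not st and d>-60:
    d-=6; q=np.radians(d); st=robot.move_linear(hp(q,.174),velocity=.15,frame=rot(q,-1),threshold=8); m=meas(q,4)
    print(d,st,np.round(m,2),round(S()["time"],2),flush=True)
    if m[0]>4.2 or S()["time"]>60: break
E
```

```text
False 30.0 ang 29.9 push(ccw+) 0.26 rad 0.14 z -0.78 50.61
24 False [0.51 0.6 ] 51.01
18 False [-0.11  0.35] 51.41
12 False [0.27 0.46] 51.81
6 False [2.52 0.4 ] 52.21
0 False [2.74 0.26] 52.61
-6 False [3.22 0.39] 53.01
-12 False [4.26 0.13] 53.41
```

```bash
python3 - <<'E'
from h import *
for d in(-16,-19,-22):
    q=np.radians(d); st=robot.move_linear(hp(q,.174),velocity=.1,frame=rot(q,-1),threshold=6); m=meas(q,8)
    print(d,st,np.round(m,2),round(S()["time"],2),flush=True)
    if st or m[0]>4.55: break
E
```

```text
-16 False [4.81 0.62] 53.94
```

```bash
python3 - <<'E'
from h import *
q=np.radians(-16)
robot.move_linear(hp(q,.174,t=.014),velocity=.1); print(np.round(meas(q,3),2))
robot.move_linear(hp(q,.27,t=.014),velocity=.15); robot.pause(.3)
print(S()["force"],S()["ee_pos"],S()["time"])
robot.sign_off()
E
```

```text
[0.14 0.43]
[0.76614913 0.13608063 0.46106065] [ 0.66532506 -0.09350715  0.26940188] 55.425
the job is handed in; nothing more can be done
```

I handed the job in at 55.4 s: pawl on tightening, pad clamping the lid at about 4.8 N against about 2.3 N running loose, and the arm let go and clear. On the first pass I overshot to about 7 N, three times the loose push. I mended that by flipping the pawl back, unwinding, flipping it to tightening again and rewinding to twice the push.

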